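Stand a filter cassette in a screw clamp, seat the thumbscrew and ease it a quarter turn

ROBOT

A 7-joint arm with a two-finger parallel gripper is mounted at the origin on the work surface. World frame = base frame: x ahead of the robot, y to its left, z up, the work surface at z = 0. Lengths are in m, angles in rad, forces in N, time in s.
With the tool pointing down it reaches from about 0.425 to 0.925 m from the base axis. Payload 6.8 kg.
Tool frame: the origin (TCP) lies on the front face of the gripper's body, between the roots of the fingers; the fingertips stand 73 mm ahead of it and the grasp point (between the pads) lies 54 mm ahead of it; z points along the fingers, y is the line along which they close (so a half turn about z gives the same grasp; the last joint's range is limited). The gripper opens to 85 mm and grips with 20 to 120 N. Pads are 22 mm wide; open, the fingers measure 114 mm over their backs; the gripper's body (76 mm by 85 mm) begins 54 mm behind the grasp point. The pads swing forward as they close: fully open they stand 13 mm farther back than shut.
Start: joints at [1.042, 0.477, 0.022, 1.555, -0.011, 1.109, -0.083], TCP at [0.276, -0.616, 0.304] pointing down, gripper open.
Joint ranges: [-2.96, 2.96], [-0.34, 2.1], [-1.41, 1.46], [0.24, 2.44], [-1.37, 4.51], [0.17, 1.92], [-2.96, 2.96]. Speed limits (rad/s): [2.39, 2.39, 3.14, 3.14, 3.14, 3.14, 3.14].

INTERFACE

Orientations are given as a unit quaternion [w, x, y, z].
In Python, from station import bot, optics gives the robot as it stands.
- The arm moves only by the tool drive_tool, never from a script. Its argument "deltas" is a list of rows, each an object with "gripper": the closure in counts, from 0 (fully open) to 255 (shut); "offset": the shift along the tool's x, y, z in units of 1000 mm (1.0 is 1000 mm), a list of three; "angular": the turn, a rotation vector about the tool's x, y, z in units of 45 degrees (1.0 is 45 degrees), a list of three. In form: [{"gripper": gripper, "offset": [dx, dy, dz], "angular": [rx, ry, rz]}, ...]. A call has 1 to 5 rows; each row is the pose to reach, as a shift and turn from the pose commanded when the call began, along the tool's axes at that moment; what a row does not reach only later rows make up. A row lasts 1/10 s, in which the tool goes at most 50 mm and 8.59 degrees, less where a joint would pass 70% of its speed; a pose out of reach is approached as far as the arm can. A call with a number of a shift or a turn outside -1 to 1 is refused whole. A call with a gripper value outside its range is refused whole. The fingers move at their own pace and stop on an object; "grip_force" is the grip in N (left out, the last holds). Time passes only in rows, so rows that repeat a pose let the fingers close. It gives the time, the measured TCP pose, the force, the opening and the grip force at its end, in the units of the state.
- bot.get_obs(): the state, without advancing time (a new reading comes with each control period).
- optics.read_camera(name): name is "scene" or "top" or "wrist"; returns the picture (384x512x3 uint8, blue, green, red); there is no depth.
- optics.camera_model(name): a dict with "fx", "fy", "cx", "cy" (pixels), "cam_to_world" (4x4, takes a point from camera to world coordinates). Camera axes: x right, y up, looking along -z (the intrinsics and any distortion apply to the point x, -y, -z); pixel columns grow to the right and rows downward; lengths in m; the calibration is good to about 2 mm. A picture is of the moment at which its call begins: read the wrist's pose just before it. camera_model takes no time and is no camera call; for the wrist camera it gives the pose at the moment of the call.
- bot.hand_in(): hands the job in; it is judged then, once.
The state is a dict: "t": time; "q": joint angles; "joint_vel": joint speeds; "joint_torque": joint torques, N m; "eef_pos": TCP position; "tool_rot": TCP orientation; "contact_force": force on the tool from outside, world axes, zero at the start; "torque": the same for the moment, N m; "gripper_width": opening from 0.0 (shut) to 1.0 (fully open); "grasp_force": force on a finger pad.
Only numpy, scipy, OpenCV 4.12 (cv2) and the standard library are available. Lean on these libraries where they do the work, as an engineer would, in place of code of your own. Each camera call takes 0.05 s, during which the arm holds its last target. There are 200 camera calls.

TASK

Take the flat filter cassette from the sloping rest, stand it upright on its thin edge in the slot of the screw clamp, centred along the slot, and let go of it; then turn the clamp's thumbscrew clockwise (seen from above) until it seats. Back the thumbscrew off a quarter turn so that the cassette is not squeezed, and finish there still gripping the thumbscrew, with the cassette standing in the slot. Leave the other things on the bench where they are.

Things in the scene. Friction and masses are not known exactly. Their poses are not given: they have to be found in the camera images.
- cassette: Light grey plate with a round mesh window, 12 thick (own x), 100 wide (y), 90 tall (z) mm, 0.15 kg. Origin: middle of the lower 12 x 100 edge; z points to the upper edge. At the start it lies back on the rest, z leaning 0.6 rad from vertical towards the robot; its upper 45 mm stick out free of the rest (30 mm of room behind), to be gripped across the 12 mm, hand in the plane of the plate.
- cassette_mid (a point): Centre of the cassette, 45 mm up from its origin along own z, in the middle of the thickness. Axes as the cassette.
- rest: Small grey sloping rest, fixed, base 90 x 100 x 6 mm, on which the cassette lies. Origin on the bench under the lower end of the slope; its x points away from the robot, the slope rises towards -x. It carries the lower 42 mm of the cassette's back; a lip 10 mm high holds the lower edge.
- clamp: Fixed aluminium clamp, base 150 (x) x 120 (y) x 8 mm, origin under its middle on the bench, z up. The slot runs along y, floor 8 mm above the bench, between a fixed fence (face at x = +48 mm) and a sliding steel jaw on its -x side, both 36 mm high. The cassette stands there, faces parallel to the fence, middle at y = 0. Housing (x -75 to -15 mm, 34 high) carries the thumbscrew.
- slot (a point): Point on the slot floor at the foot of the fence face, middle of its length (x = 48, y = 0, z = 8 mm in the clamp's frame). Axes as the clamp: -x points from the fence towards the jaw and the thumbscrew.
- screw (a joint): Thumbscrew angle in rad, growing clockwise seen from above. Hard stop (seated) at 4.5, fully out at 0; starts at 0.5 to 2.2. Takes about 0.04 N m to turn, stays where left. It drives the jaw: the slot is 12.6 mm wide when seated, and 1.5 mm wider per rad backed off. A quarter turn back from seated reads 2.93.
- screw_head: Steel wing head that turns with the screw, axis vertical at x = -45, y = 0 mm of the clamp. Wing: upright plate 34 long (own x), 10 thick (own y), 32 mm tall, 50 to 82 mm above the bench. Origin on the axis 43 mm above the bench; z up. Own x lies along the wing; at joint 0 it is parallel to the clamp's x.
- screw_grip (a point): Point on the screw's axis inside the wing, 68 mm above the bench, a good height to pinch the wing's 10 mm thickness from above. Axes as the head.
- tin: Bystander: small aluminium tin, 54 mm across, 32 tall; origin at its underside.
- solvent: Bystander: amber bottle, 60 mm across, 100 tall; origin at its underside.
- jar: Bystander: white jar, 66 mm across, 80 tall; origin at its underside.
- wrench: Bystander: steel wrench lying along its own x.
- screwdriver: Bystander: screwdriver lying along its own x.
- carton: Bystander: cardboard carton 70 x 110 x 50 mm; origin at its underside.
- beaker: Bystander: glass cup, 60 mm across, 70 tall; origin at its underside.
Mind the look-alikes: they are no part of the job. Of the things shaped like the clamp, the aluminium one is meant.

How it is judged:
On the way, in this order (a step that is already met when the one before it is completed fails the run):
1. the cassette stands upright in the slot, let go (angle between the x axis of cassette and the x axis of clamp, either way round below 0.2 rad and z of cassette_mid in the frame of clamp between 0.047 and 0.063 m and x of cassette_mid in the frame of clamp between 0.022 and 0.05 m and y of cassette_mid in the frame of clamp between -0.025 and 0.025 m and contact force between the fingers and cassette below 0.3 N), for 0.2 s.
2. the thumbscrew is turned home until it seats, the cassette standing in the slot (angle between the x axis of cassette and the x axis of clamp, either way round below 0.2 rad and z of cassette_mid in the frame of clamp between 0.047 and 0.063 m and x of cassette_mid in the frame of clamp between 0.022 and 0.05 m and y of cassette_mid in the frame of clamp between -0.025 and 0.025 m and value of joint screw above 4.42 rad), for 0.1 s.
At the end, for the whole second after the job is handed in: After seating, the screw rests a quarter turn back (2.63 to 3.23 rad), its head gripped by the fingers (over 2 N); the cassette, untouched by the robot, stands in the slot: faces within 0.2 rad of the fence, centre within 25 mm of the slot middle, 47 to 63 mm high (angle between the x axis of cassette and the x axis of clamp, either way round below 0.2 rad and z of cassette_mid in the frame of clamp between 0.047 and 0.063 m and x of cassette_mid in the frame of clamp between 0.022 and 0.05 m and y of cassette_mid in the frame of clamp between -0.025 and 0.025 m and value of joint screw between 2.63 and 3.23 rad and velocity of joint screw between -0.1 and 0.1 rad/s and contact force between the fingers and screw_head above 2 N and contact force between the arm and cassette below 0.5 N); the arm keeps its last pose, push and grip.
It fails at once if a bystander is pushed more than 30 mm (distance of any of tin, solvent, jar, wrench, screwdriver, carton, beaker from where it was at the start of the episode above 0.03 m).
It also fails if it takes over 72 s, if anything falls off the work surface, if the arm or the gripper's body presses on something with over 40 N, if the wrist force passes 120 N, or if a joint passes its speed limit or range.

## Working session

There is one attempt and no reset: what is moved stays moved. The work goes in short steps, Python scripts to look and compute and a tool call to move; the robot and the scene stay as the last step left them, time stands still between calls to the robot, and variables do not carry over. Pictures are saved under pics/ and viewed, at most 13 in all, crops included, and the job is handed in when it is done.

Besides the shell and the picture viewer there is one more tool, called after ">>>" as a command line: name --argument value ..., lists and objects as JSON in quotes. drive_tool: Moves the arm, as the interface text tells. Its arguments: {"type":"object","properties":{"deltas":{"type":"array"},"grip_force":{"type":"number"}},"required":["deltas"]}

```bash
mkdir -p pics; ls
python3 - <<'E'
from station import bot, optics
import cv2, numpy as np
print(bot.get_obs())
for n in ("top","scene"):
    cv2.imwrite(f"pics/{n}0.png",cv2.resize(optics.read_camera(n),(800,600),interpolation=cv2.INTER_CUBIC))
for n in ("top","scene","wrist"):
    print(n,optics.camera_model(n))
E
```

```text
pics
{'t': 0.0, 'q': array([ 1.04190863,  0.47782599,  0.02233734,  1.55647365, -0.01145877,
        1.10928961, -0.0830906 ]), 'joint_vel': array([-1.85517618e-03,  3.88715316e-06, -1.98194060e-04, -7.12276232e-04,
       -9.77447613e-04,  2.37466161e-03,  1.12745044e-03]), 'joint_torque': array([-5.12943006e-04, -5.96452010e+01,  1.60787769e+00, -2.81195533e+01,
        1.24394751e-02,  9.34407057e-03,  7.05484652e-06]), 'eef_pos': array([ 0.27552036, -0.61569749,  0.30289883]), 'tool_rot': array([-8.91228098e-04,  9.77942955e-01,  2.08870064e-01, -2.80208403e-04]), 'contact_force': array([-0.09056309, -1.03670824, -0.72399211]), 'torque': array([0.03287636, 0.00239384, 0.04066703]), 'grasp_force': 0.0, 'gripper_width': 1.0010069832960415}
top {'fx': 399.67388449107654, 'fy': 399.67388449107654, 'cx': 256.2965704044549, 'cy': 195.38458618907134, 'cam_to_world': array([[-0.0225906 ,  0.99741761, -0.06817457,  0.43451674],
       [-0.99973799, -0.02278952, -0.00214139, -0.10502941],
       [-0.00368952,  0.06810833,  0.99767111,  1.62574636],
       [ 0.        ,  0.        ,  0.        ,  1.        ]])}
scene {'fx': 480.94681213447825, 'fy': 480.94681213447825, 'cx': 259.6885364159034, 'cy': 190.23738441566135, 'cam_to_world': array([[-0.30394433, -0.78838358,  0.53485435,  1.36262501],
       [ 0.95268666, -0.25296361,  0.1685157 ,  0.16861436],
       [ 0.00244368,  0.560768  ,  0.82796937,  1.35377006],
       [ 0.        ,  0.        ,  0.        ,  1.        ]])}
wrist {'fx': 294.69568151426824, 'fy': 294.69568151426824, 'cx': 256.33759644386754, 'cy': 196.1402523547258, 'cam_to_world': array([[ 0.40875935,  0.88060541,  0.23968709,  0.33558036],
       [-0.91264007,  0.39497795,  0.10526411, -0.58803138],
       [-0.00197497, -0.26177573,  0.96512671,  0.3726453 ],
       [ 0.        ,  0.        ,  0.        ,  1.        ]])}
```

View pics/top0.png

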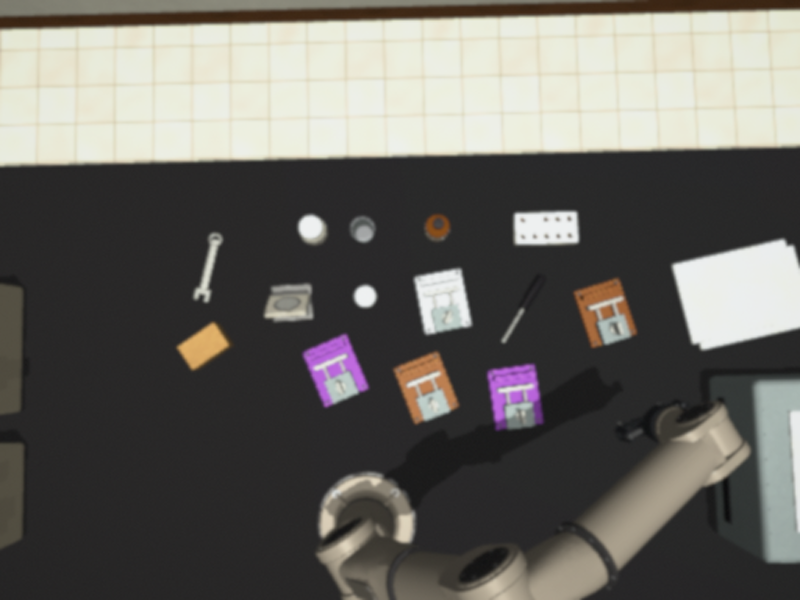

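View pics/scene0.png

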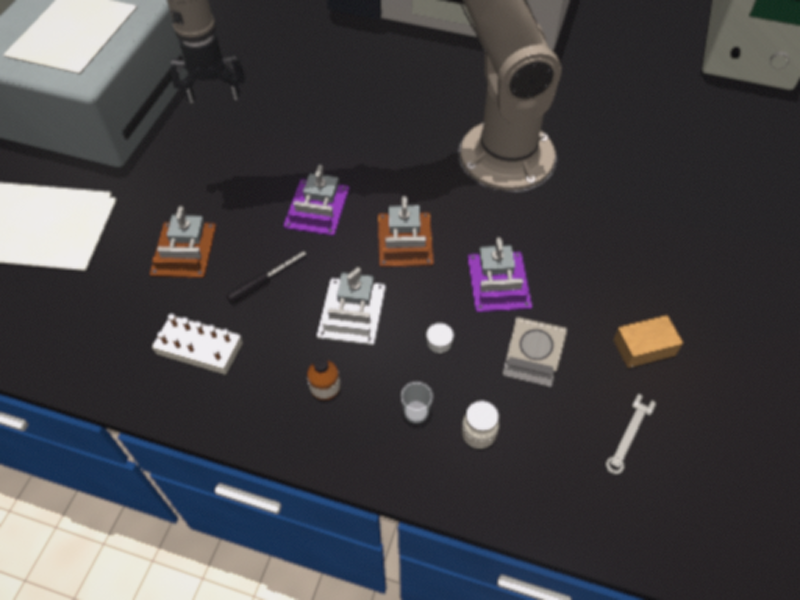

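The top view shows the aluminium (white-base) clamp around (443,302) and the cassette on its rest around (289,302). The thumbscrew is on the robot side, at about (445,318). Now I'll turn these into coordinates.

```bash
cat > h.py <<'E'
import numpy as np, cv2
from scipy.spatial.transform import Rotation as R
from station import bot, optics
def ray(px,m,z):
    T=m["cam_to_world"]; d=T[:3,:3]@np.array([(px[0]-m["cx"])/m["fx"],-(px[1]-m["cy"])/m["fy"],-1])
    o=T[:3,3]; return o+d*(z-o[2])/d[2]
def proj(p,m):
    T=m["cam_to_world"]; c=T[:3,:3].T@(np.asarray(p)-T[:3,3])
    return np.array([m["cx"]+m["fx"]*c[0]/-c[2], m["cy"]-m["fy"]*c[1]/-c[2]])
def tri(p1,m1,p2,m2):
    A=[];b=[]
    for px,m in((p1,m1),(p2,m2)):
        a=ray(px,m,0);o=m["cam_to_world"][:3,3];d=(a-o)/np.linalg.norm(a-o);P=np.eye(3)-np.outer(d,d);A.append(P);b.append(P@o)
    return np.linalg.lstsq(np.vstack(A),np.hstack(b),rcond=None)[0]
def rot():
    q=bot.get_obs()["tool_rot"]; return R.from_quat(q[[1,2,3,0]])
def delta(p,Rt):
    """deltas offset(m), angular (45deg units) from the measured pose to world pose"""
    o=bot.get_obs(); r=rot()
    print("pos",o["eef_pos"].round(4),"off",r.inv().apply(np.asarray(p)-o["eef_pos"]).round(4),"ang",((r.inv()*Rt).as_rotvec()/(np.pi/4)).round(3),"deg units; q",o["q"].round(2),"t",round(o["t"],2))
def down(a):
    """tool z down, tool y (closing) at world heading a"""
    y=np.array([np.cos(a),np.sin(a),0]);z=np.array([0,0,-1.]);return R.from_matrix(np.c_[np.cross(y,z),y,z])
E
python3 - <<'E'
from h import *
m=optics.camera_model("top")
s=512/800
for p in [(414,274),(462,268),(472,325),(424,334)]: print("clamp",ray(np.array(p)*s,m,.008).round(3))
print("head",ray(np.array((445,318))*s,m,.07).round(3))
for p in [(289,302)]: print("cas",ray(np.array(p)*s,m,.05).round(3))
im=optics.read_camera("top"); 
a=cv2.resize(im[160:225,160:312],None,fx=5.2,fy=5.2,interpolation=cv2.INTER_CUBIC)
cv2.imwrite("pics/top1.png",a)
print(rot().as_matrix().round(3))
delta([.50,-.08,.36],down(0))
E
```

```text
clamp [ 0.626 -0.139  0.008]
clamp [ 0.639 -0.264  0.008]
clamp [ 0.49  -0.286  0.008]
clamp [ 0.469 -0.161  0.008]
head [ 0.507 -0.212  0.07 ]
cas [0.557 0.18  0.05 ]
[[ 0.913  0.409 -0.001]
 [ 0.409 -0.913  0.001]
 [-0.    -0.001 -1.   ]]
pos [ 0.2756 -0.6158  0.3032] off [ 0.4237 -0.3974 -0.0563] ang [-2.000e-03 -1.000e-03 -1.464e+00] deg units; q [ 1.04  0.48  0.02  1.56 -0.01  1.11 -0.08] t 0.15
```

View pics/top1.png

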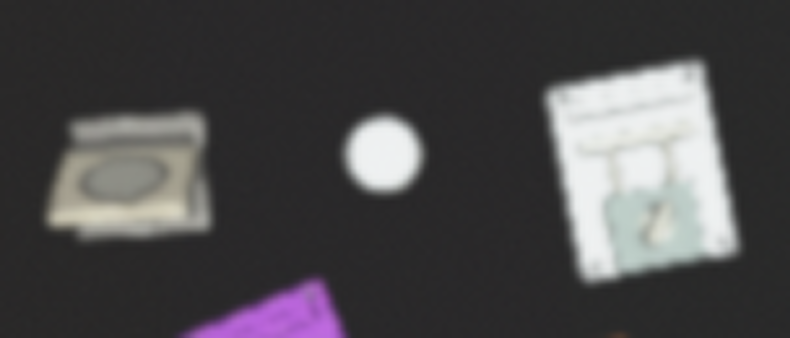

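The crop shows the rest and cassette with yaw near zero, the cassette's top edge along (50,225)–(190,217). The clamp yaw is about 0.14, and the wing head is at (657,222). I'll move above the cassette, passing the clamp on the way.

Run:
```python
from h import *
delta([.46,-.20,.34],down(0.14))
delta([.51,.16,.34],down(0.14))
```

```text
pos [ 0.2756 -0.6158  0.3032] off [ 0.3382 -0.3042 -0.0365] ang [-2.000e-03 -1.000e-03 -1.642e+00] deg units; q [ 1.04  0.48  0.02  1.56 -0.01  1.11 -0.08] t 0.15
pos [ 0.2756 -0.6158  0.3032] off [ 0.5309 -0.6124 -0.036 ] ang [-2.000e-03 -1.000e-03 -1.642e+00] deg units; q [ 1.04  0.48  0.02  1.56 -0.01  1.11 -0.08] t 0.15
```

>>> drive_tool --deltas '[{"gripper": 0, "offset": [0.338, -0.304, -0.036], "angular": [0, 0, -1.64]}, {"gripper": 0, "offset": [0.338, -0.304, -0.036], "angular": [0, 0, -1.0]}]'

```text
out of range: a turn must lie within [-1, 1]
```

>>> drive_tool --deltas '[{"gripper": 0, "offset": [0.338, -0.304, -0.036], "angular": [0, 0, -1.0]}, {"gripper": 0, "offset": [0.338, -0.304, -0.036], "angular": [0, 0, -1.0]}, {"gripper": 0, "offset": [0.338, -0.304, -0.036], "angular": [0, 0, -1.0]}, {"gripper": 0, "offset": [0.338, -0.304, -0.036], "angular": [0, 0, -1.0]}, {"gripper": 0, "offset": [0.338, -0.304, -0.036], "angular": [0, 0, -1.0]}]'

```text
t: 0.65
eef_pos: [0.3772, -0.3863, 0.3237]
tool_rot: [0.0, 0.832, 0.555, -0.0]
contact_force: [0.5, -0.8, 0.3]
gripper_width: 0.999
grasp_force: 0.0
```

Run:
```python
from h import *
delta([.46,-.20,.34],down(0.14))
```

```text
pos [ 0.3772 -0.3863  0.3237] off [ 0.2038  0.005  -0.0163] ang [-0.    0.   -0.68] deg units; q [ 0.87  0.25 -0.22  1.84  0.06  1.06  0.23] t 0.65
```

>>> drive_tool --deltas '[{"gripper": 0, "offset": [0.204, 0.005, -0.016], "angular": [0, 0, -0.68]}, {"gripper": 0, "offset": [0.204, 0.005, -0.016], "angular": [0, 0, -0.68]}, {"gripper": 0, "offset": [0.204, 0.005, -0.016], "angular": [0, 0, -0.68]}, {"gripper": 0, "offset": [0.204, 0.005, -0.016], "angular": [0, 0, -0.68]}, {"gripper": 0, "offset": [0.204, 0.005, -0.016], "angular": [0, 0, -0.68]}]'

```text
t: 1.15
eef_pos: [0.4635, -0.1956, 0.3405]
tool_rot: [0.0, 0.654, 0.757, 0.002]
contact_force: [-0.0, -0.5, -0.6]
gripper_width: 1.003
grasp_force: 0.0
```

Run:
```python
from h import *
im=optics.read_camera("wrist"); print(optics.camera_model("wrist"))
cv2.imwrite("pics/w1.png",cv2.resize(im,(800,600),interpolation=cv2.INTER_CUBIC))
import pickle; pickle.dump(optics.camera_model("wrist"),open("w1.pkl","wb"))
delta([.51,.17,.34],down(0.07))
```

```text
{'fx': 294.69568151426824, 'fy': 294.69568151426824, 'cx': 256.33759644386754, 'cy': 196.1402523547258, 'cam_to_world': array([[ 0.98996169, -0.13617303, -0.03785179,  0.45280646],
       [ 0.14133183,  0.95581659,  0.25775951, -0.13197397],
       [ 0.00107948, -0.2605217 ,  0.96546739,  0.40981259],
       [ 0.        ,  0.        ,  0.        ,  1.        ]])}
pos [ 0.4625 -0.1982  0.3401] off [0.3578 0.0989 0.0005] ang [ 0.002 -0.001  0.091] deg units; q [ 0.66  0.19 -0.43  1.89  0.09  1.08  0.34] t 1.2
```

View pics/w1.png

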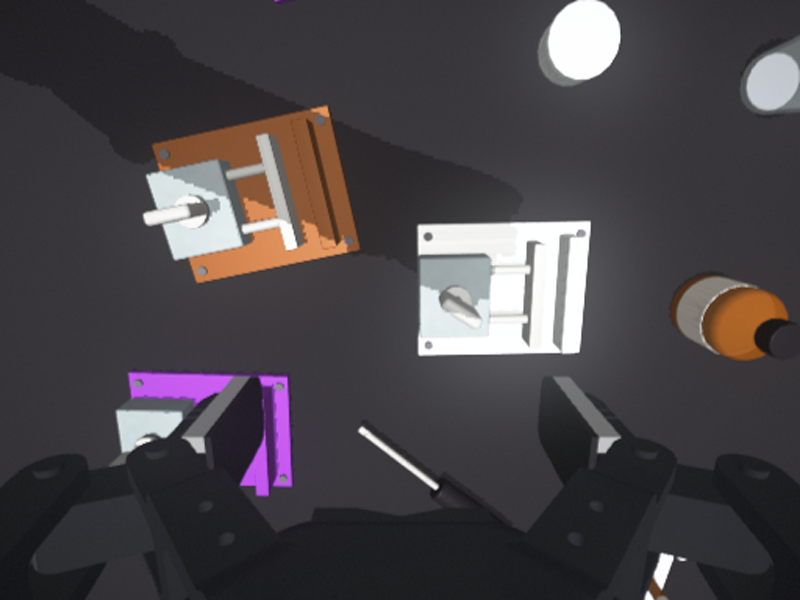

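The aluminium clamp's base corners are at (417,225), (590,222), (579,354) and (417,355). The wing top runs from (449,294) to (476,322). Next I'll fit the clamp pose and go on to the cassette.

Run:
```python
from h import *
import pickle
from scipy.optimize import least_squares
m=pickle.load(open("w1.pkl","rb")); s=512/800
px=np.array([(417,225),(590,222),(579,354),(417,355)])*s
L=np.array([(-.075,.06,.008),(.075,.06,.008),(.075,-.06,.008),(-.075,-.06,.008)])
def W(v,l): return R.from_euler("z",v[2]).apply(l)+[v[0],v[1],0]
f=lambda v: np.ravel([proj(p,m) for p in W(v,L)]-px)
r=least_squares(f,[.55,-.21,.14]); print(r.x,r.fun.round(1))
for n,l in dict(axis82=(-.045,0,.082),slotfence=(.048,0,.036),fence44=(.048,0,.044),fenceend=(.048,-.04,.036)).items(): print(n,proj(W(r.x,np.array([l]))[0],m)/s)
a,b=[ray(np.array(p)*s,m,.082) for p in((449,294),(476,322))]; d=b-a
print("wing",a,b,np.linalg.norm(d),"screw",r.x[2]-np.arctan2(d[1],d[0]))
```

```text
[ 0.55537542 -0.21281295  0.15543221] [-0.3 -0.1  0.4  0.3 -0.3 -0.5  0.1  0.2]
axis82 [460.9168519  315.15251908]
slotfence [565.00996939 298.35069472]
fence44 [568.38335842 300.72503924]
fenceend [561.31472865 343.47388933]
wing [ 0.49945523 -0.20512719  0.082     ] [ 0.52296306 -0.22342289  0.082     ] 0.029788434143241213 screw 0.8167890772946128
```

>>> drive_tool --deltas '[{"gripper": 0, "offset": [0.358, 0.099, 0], "angular": [0, 0, 0.09]}, {"gripper": 0, "offset": [0.358, 0.099, 0], "angular": [0, 0, 0.09]}, {"gripper": 0, "offset": [0.358, 0.099, 0], "angular": [0, 0, 0.09]}, {"gripper": 0, "offset": [0.358, 0.099, 0], "angular": [0, 0, 0.09]}, {"gripper": 0, "offset": [0.358, 0.099, 0], "angular": [0, 0, 0.09]}]'

```text
t: 1.7
eef_pos: [0.4947, 0.0454, 0.3395]
tool_rot: [0.0, 0.686, 0.728, -0.0]
contact_force: [1.1, 0.5, 0.2]
gripper_width: 1.0
grasp_force: 0.0
```

>>> drive_tool --deltas '[{"gripper": 120, "offset": [0.11, 0.02, 0], "angular": [0, 0, 0]}, {"gripper": 120, "offset": [0.11, 0.02, 0], "angular": [0, 0, 0]}, {"gripper": 120, "offset": [0.11, 0.02, 0], "angular": [0, 0, 0]}, {"gripper": 165, "offset": [0.11, 0.02, 0], "angular": [0, 0, 0]}]'

```text
t: 2.1
eef_pos: [0.5077, 0.1575, 0.3392]
tool_rot: [-0.0, 0.683, 0.73, -0.0]
contact_force: [-0.1, 0.2, -0.4]
gripper_width: 0.379
grasp_force: 0.0
```

Run:
```python
from h import *
import pickle
im=optics.read_camera("wrist")
cv2.imwrite("pics/w2.png",cv2.resize(im,(800,600),interpolation=cv2.INTER_CUBIC))
pickle.dump(optics.camera_model("wrist"),open("w2.pkl","wb"))
print(bot.get_obs())
```

```text
{'t': 2.15, 'q': array([ 0.13015349,  0.27024238, -0.64710484,  1.82201886,  0.18103971,
        1.11002454, -0.51793172]), 'joint_vel': array([ 0.03145473, -0.01352404,  0.02950131,  0.01430372,  0.00204282,
        0.00253875,  0.00751111]), 'joint_torque': array([ -2.16421209, -41.2363565 ,  -5.81967115, -28.16372752,
        -0.154682  ,  -0.10672967,  -0.12606155]), 'eef_pos': array([0.50787461, 0.15524933, 0.33905643]), 'tool_rot': array([-5.41504853e-05,  6.84572482e-01,  7.28944463e-01, -6.95675706e-04]), 'contact_force': array([-0.22980634, -0.09637224, -0.35858706]), 'torque': array([-0.04725438,  0.01112013, -0.0840693 ]), 'grasp_force': 0.0, 'gripper_width': 0.353809034426456}
```

View pics/w2.png

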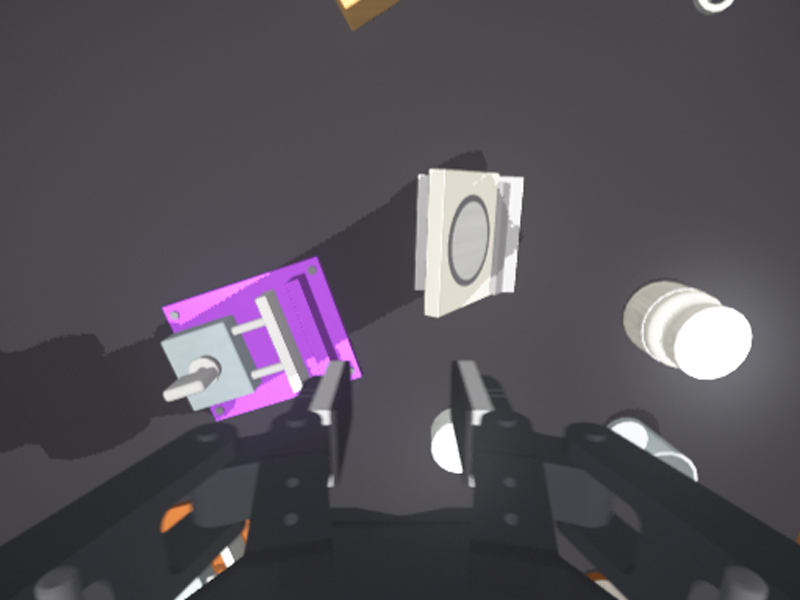

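The cassette's upper edge strip is at about (431,168)–(426,316), with the window near (469,240). The tin is under the gripper at (450,440). I'll enlarge the cassette once to get a precise fit.

Run:
```python
import cv2
im=cv2.imread("pics/w2.png"); c=im[145:335,390:550]
cv2.imwrite("pics/w2c.png",cv2.resize(c,None,fx=3.1,fy=3.1,interpolation=cv2.INTER_CUBIC))
```

```text
(no output)
```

View pics/w2c.png

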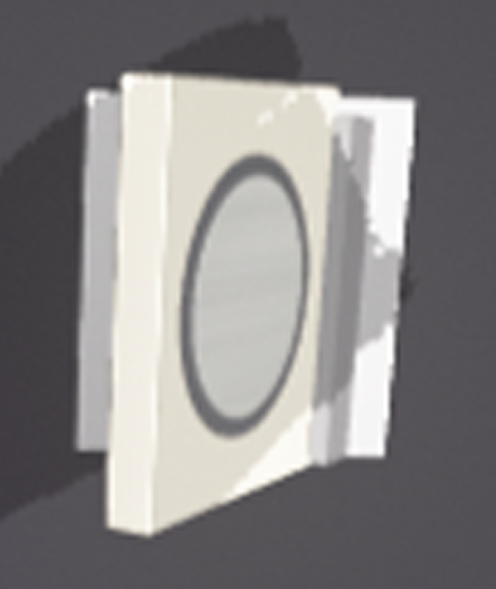

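```bash
cat >> h.py <<'E'
CL=np.array([0.5554,-0.2128,0.1554])
E
python3 - <<'E'
from h import *
import pickle
from scipy.optimize import least_squares
m=pickle.load(open("w2.pkl","rb")); s=512/800
px=(np.array([(123,75),(170,77),(152,535),(108,527),(245,295)])/3.1+[390,145])*s
L=np.array([(-.006,.05,.09),(.006,.05,.09),(.006,-.05,.09),(-.006,-.05,.09),(.006,0,.045)])
def W(v,l): return (R.from_euler("z",v[3])*R.from_euler("y",-.6)).apply(l)+v[:3]
f=lambda v: np.ravel([proj(p,m) for p in W(v,L)]-px)
r=least_squares(f,[.57,.18,.015,.07]); v=r.x; print(v,r.fun.round(1))
Rc=R.from_euler("z",v[3])*R.from_euler("y",-.6)
Mt=Rc.as_matrix(); Rt=R.from_matrix(np.c_[Mt[:,1],Mt[:,0],-Mt[:,2]]); print(np.linalg.det(Rt.as_matrix()))
top=W(v,np.array([[0,0,.09]]))[0]; print("top",top)
for gap in (.15,.04,-.018):
    delta(top+Mt[:,2]*(.054+gap),Rt)
np.savez("cas.npz",v=v,Rt=Rt.as_matrix(),top=top)
E
```

```text
[0.57929899 0.18331633 0.01921503 0.04593849] [-0.5  0.3 -0.1 -0.1 -0.2 -0.1 -0.4 -0.3  1.3  0.2]
1.0000000000000004
top [0.52853478 0.18098266 0.09349524]
pos [0.5079 0.1552 0.3391] off [ 0.0264 -0.0929  0.0773] ang [-0.765 -0.005  0.021] deg units; q [ 0.13  0.27 -0.65  1.82  0.18  1.11 -0.52] t 2.15
pos [0.5079 0.1552 0.3391] off [ 0.0254 -0.0307  0.168 ] ang [-0.765 -0.005  0.021] deg units; q [ 0.13  0.27 -0.65  1.82  0.18  1.11 -0.52] t 2.15
pos [0.5079 0.1552 0.3391] off [0.0249 0.0021 0.2158] ang [-0.765 -0.005  0.021] deg units; q [ 0.13  0.27 -0.65  1.82  0.18  1.11 -0.52] t 2.15
```

>>> drive_tool --deltas '[{"gripper": 165, "offset": [0.026, -0.093, 0.077], "angular": [-0.765, -0.005, 0.02]}, {"gripper": 165, "offset": [0.026, -0.093, 0.077], "angular": [-0.765, -0.005, 0.02]}, {"gripper": 165, "offset": [0.026, -0.093, 0.077], "angular": [-0.765, -0.005, 0.02]}, {"gripper": 165, "offset": [0.026, -0.093, 0.077], "angular": [-0.765, -0.005, 0.02]}, {"gripper": 165, "offset": [0.026, -0.093, 0.077], "angular": [-0.765, -0.005, 0.02]}]'

```text
t: 2.65
eef_pos: [0.4159, 0.1701, 0.263]
tool_rot: [0.196, 0.667, 0.693, 0.193]
contact_force: [0.6, -0.6, 0.6]
gripper_width: 0.353
grasp_force: 0.0
```

Run:
```python
from h import *
import pickle
im=optics.read_camera("wrist"); m=optics.camera_model("wrist")
z=np.load("cas.npz"); Rt=z["Rt"]; 
delta(z["top"]-Rt[:,2]*(.054-.018),R.from_matrix(Rt)); print(bot.get_obs()["gripper_width"])
im=cv2.resize(im,(800,600),interpolation=cv2.INTER_CUBIC)
for y in(.05,-.05):
  for x in(-.006,.006):
    p=proj(z["top"]+Rt[:,0]*y+Rt[:,1]*x,m)*800/512; print(p); cv2.circle(im,tuple(int(k) for k in p),3,(0,0,255),1)
cv2.imwrite("pics/w3.png",im)
```

```text
pos [0.4151 0.1699 0.2624] off [0.009  0.0053 0.1674] ang [-0.052  0.024 -0.004] deg units; q [-0.09  0.05 -0.64  2.36  0.95  0.48 -1.49] t 2.7
0.35058810938730545
[402.60579129 195.06432331]
[423.48059539 195.03495971]
[402.91437043 356.6500547 ]
[421.79937038 356.89025997]
```

View pics/w3.png

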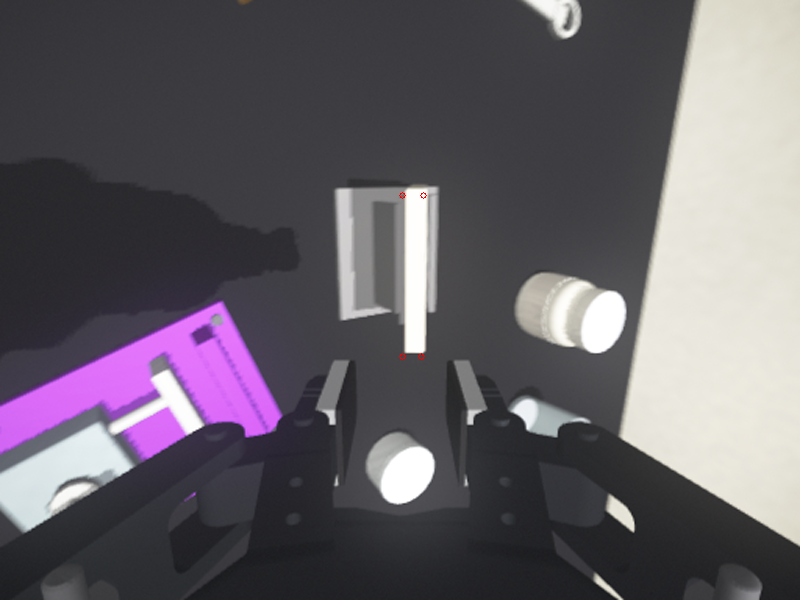

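The cassette edge is at (404–427, 188–352), a few px off the prediction (red), so the estimate is about 2–3 mm off in tool x. I'll align and go in.

>>> drive_tool --deltas '[{"gripper": 165, "offset": [0.011, 0.006, 0.02], "angular": [-0.052, 0.024, 0]}, {"gripper": 165, "offset": [0.011, 0.006, 0.06], "angular": [-0.052, 0.024, 0]}, {"gripper": 165, "offset": [0.011, 0.006, 0.09], "angular": [-0.052, 0.024, 0]}, {"gripper": 165, "offset": [0.011, 0.006, 0.11], "angular": [-0.052, 0.024, 0]}, {"gripper": 165, "offset": [0.011, 0.006, 0.11], "angular": [-0.052, 0.024, 0]}]'

```text
t: 3.2
eef_pos: [0.4802, 0.1822, 0.1707]
tool_rot: [0.201, 0.662, 0.691, 0.21]
contact_force: [-0.2, -0.5, 0.8]
gripper_width: 0.355
grasp_force: 0.0
```

Run:
```python
from h import *
z=np.load("cas.npz"); Rt=z["Rt"]
delta(z["top"]-Rt[:,2]*(.054-.018)+Rt[:,0]*.002+Rt[:,1]*.001,R.from_matrix(Rt))
```

```text
pos [0.4802 0.1822 0.1707] off [-0.0013 -0.0022  0.0549] ang [-0.013  0.003 -0.003] deg units; q [-0.15  0.35 -0.56  2.34  1.63  0.5  -2.09] t 3.2
```

>>> drive_tool --deltas '[{"gripper": 165, "offset": [-0.001, -0.002, 0.03], "angular": [-0.01, 0, 0]}, {"gripper": 165, "offset": [-0.001, -0.002, 0.05], "angular": [-0.01, 0, 0]}, {"gripper": 165, "offset": [-0.001, -0.002, 0.055], "angular": [-0.01, 0, 0]}, {"gripper": 165, "offset": [-0.001, -0.002, 0.055], "angular": [-0.01, 0, 0]}]' --grip_force 40

```text
t: 3.6
eef_pos: [0.5085, 0.1849, 0.1266]
tool_rot: [0.204, 0.66, 0.69, 0.215]
contact_force: [0.4, -1.1, -0.5]
gripper_width: 0.357
grasp_force: 0.0
```

>>> drive_tool --deltas '[{"gripper": 255, "offset": [0, 0, 0], "angular": [0, 0, 0]}, {"gripper": 255, "offset": [0, 0, 0], "angular": [0, 0, 0]}, {"gripper": 255, "offset": [0, 0, 0], "angular": [0, 0, 0]}, {"gripper": 255, "offset": [0, 0, 0], "angular": [0, 0, 0]}, {"gripper": 255, "offset": [0, 0, 0], "angular": [0, 0, 0]}]' --grip_force 40

```text
t: 4.1
eef_pos: [0.5078, 0.1861, 0.1273]
tool_rot: [0.204, 0.659, 0.691, 0.216]
contact_force: [-5.1, -1.5, 7.0]
gripper_width: 0.138
grasp_force: 45.0
```

Run:
```python
from h import *
z=np.load("cas.npz"); Rt=z["Rt"]
o=bot.get_obs(); r=rot().as_matrix()
print("grasp in tool: top edge", r.T@(z["top"]-o["eef_pos"]), o["gripper_width"],o["grasp_force"],o["contact_force"],o["q"])
print("axis up in tool", r.T@[0,0,1])
```

```text
grasp in tool: top edge [-0.00625315 -0.00232051  0.03939895] 0.13786066527570845 44.97440993785858 [-5.14413227 -1.49101437  7.03676517] [-0.14288551  0.49125401 -0.54569901  2.30472282  1.8580177   0.55345086
 -2.26426187]
axis up in tool [ 0.00271027  0.56763822 -0.82327365]
```

>>> drive_tool --deltas '[{"gripper": 255, "offset": [0, 0, -0.02], "angular": [0, 0, 0]}, {"gripper": 255, "offset": [0, 0, -0.05], "angular": [0, 0, 0]}, {"gripper": 255, "offset": [0, 0, -0.08], "angular": [0, 0, 0]}, {"gripper": 255, "offset": [0, 0.02, -0.11], "angular": [0, 0, 0]}, {"gripper": 255, "offset": [0, 0.05, -0.13], "angular": [0, 0, 0]}]'

```text
t: 4.6
eef_pos: [0.4721, 0.1842, 0.2584]
tool_rot: [0.203, 0.658, 0.692, 0.215]
contact_force: [0.5, -0.4, -2.0]
gripper_width: 0.133
grasp_force: 43.2
```

Run:
```python
from h import *
o=bot.get_obs(); print(o["gripper_width"],o["grasp_force"],o["contact_force"],o["q"].round(2))
c=R.from_euler("z",CL[2])
p=c.apply([.039,0,0])+[CL[0],CL[1],.26]; print(p)
delta(p,down(CL[2]))
```

```text
0.13288124695405215 43.24903964996338 [ 0.54745615 -0.3942796  -2.01784769] [-0.13  0.15 -0.56  2.29  1.13  0.46 -1.6 ]
[ 0.59393004 -0.20676376  0.26      ]
pos [0.4721 0.1842 0.2584] off [-0.3967  0.0853  0.0557] ang [ 0.765  0.038 -0.13 ] deg units; q [-0.13  0.15 -0.56  2.29  1.13  0.46 -1.6 ] t 4.6
```

>>> drive_tool --deltas '[{"gripper": 255, "offset": [-0.397, 0.085, 0.055], "angular": [0.765, 0.038, -0.13]}, {"gripper": 255, "offset": [-0.397, 0.085, 0.055], "angular": [0.765, 0.038, -0.13]}, {"gripper": 255, "offset": [-0.397, 0.085, 0.055], "angular": [0.765, 0.038, -0.13]}, {"gripper": 255, "offset": [-0.397, 0.085, 0.055], "angular": [0.765, 0.038, -0.13]}, {"gripper": 255, "offset": [-0.397, 0.085, 0.055], "angular": [0.765, 0.038, -0.13]}]'

```text
t: 5.1
eef_pos: [0.5128, 0.0601, 0.2552]
tool_rot: [0.096, 0.665, 0.737, 0.072]
contact_force: [1.2, -0.3, -2.4]
gripper_width: 0.135
grasp_force: 43.2
```

Run:
```python
from h import *
c=R.from_euler("z",CL[2])
p=c.apply([.039,0,0])+[CL[0],CL[1],.26]
delta(p,down(CL[2]))
```

```text
pos [0.5128 0.0601 0.2552] off [-0.2734  0.0514  0.02  ] ang [ 0.3    0.065 -0.066] deg units; q [ 0.26  0.24 -0.61  2.08  0.38  0.67 -0.5 ] t 5.1
```

Joint speed limited that move, so I'll keep going.

>>> drive_tool --deltas '[{"gripper": 255, "offset": [-0.273, 0.051, 0.02], "angular": [0.3, 0.065, -0.066]}, {"gripper": 255, "offset": [-0.273, 0.051, 0.02], "angular": [0.3, 0.065, -0.066]}, {"gripper": 255, "offset": [-0.273, 0.051, 0.02], "angular": [0.3, 0.065, -0.066]}, {"gripper": 255, "offset": [-0.273, 0.051, 0.02], "angular": [0.3, 0.065, -0.066]}, {"gripper": 255, "offset": [-0.273, 0.051, 0.02], "angular": [0.3, 0.065, -0.066]}]'

```text
t: 5.6
eef_pos: [0.584, -0.1784, 0.2594]
tool_rot: [0.001, 0.652, 0.758, 0.001]
contact_force: [0.3, 0.3, -1.2]
gripper_width: 0.132
grasp_force: 43.2
```

Run:
```python
from h import *
c=R.from_euler("z",CL[2])
p=c.apply([.039,0,0])+[CL[0],CL[1],.25]
delta(p,down(CL[2]))
```

```text
pos [ 0.584  -0.1784  0.2594] off [-0.0295  0.0055  0.0094] ang [ 0.003  0.002 -0.006] deg units; q [ 0.6   0.47 -0.54  1.73  0.28  1.01  0.11] t 5.6
```

>>> drive_tool --deltas '[{"gripper": 255, "offset": [-0.027, 0.005, 0.01], "angular": [0, 0, 0]}, {"gripper": 255, "offset": [-0.027, 0.005, 0.01], "angular": [0, 0, 0]}, {"gripper": 255, "offset": [-0.027, 0.005, 0.01], "angular": [0, 0, 0]}, {"gripper": 255, "offset": [-0.027, 0.005, 0.01], "angular": [0, 0, 0]}]'

```text
t: 6.0
eef_pos: [0.593, -0.2006, 0.2496]
tool_rot: [0.001, 0.651, 0.759, 0.001]
contact_force: [1.1, 0.2, -1.7]
gripper_width: 0.137
grasp_force: 43.0
```

Run:
```python
from h import *
import pickle
im=optics.read_camera("wrist"); m=optics.camera_model("wrist"); pickle.dump(m,open("w4.pkl","wb"))
c=R.from_euler("z",CL[2])
delta(c.apply([.039,0,0])+[CL[0],CL[1],.25],down(CL[2]))
im=cv2.resize(im,(800,600),interpolation=cv2.INTER_CUBIC)
W=lambda l:c.apply(l)+[CL[0],CL[1],0]
for l in [(-.075,.06,.008),(.075,.06,.008),(.075,-.06,.008),(-.075,-.06,.008),(.048,.045,.044),(.048,.045,.036)]:
    p=proj(W(l),m)*800/512; print(l,p.round()); cv2.circle(im,tuple(int(k) for k in p),3,(0,0,255),1)
cv2.imwrite("pics/w4.png",im); pickle.dump((bot.get_obs(),m),open("w4.pkl","wb"))
```

```text
pos [ 0.5931 -0.2005  0.2498] off [-0.0063 -0.0001 -0.0002] ang [ 0.004  0.002 -0.003] deg units; q [ 0.61  0.5  -0.52  1.7   0.29  1.01  0.14] t 6.05
(-0.075, 0.06, 0.008) [227. 203.]
(0.075, 0.06, 0.008) [454. 202.]
(0.075, -0.06, 0.008) [449. 371.]
(-0.075, -0.06, 0.008) [243. 371.]
(0.048, 0.045, 0.044) [415. 231.]
(0.048, 0.045, 0.036) [414. 229.]
```

View pics/w4.png

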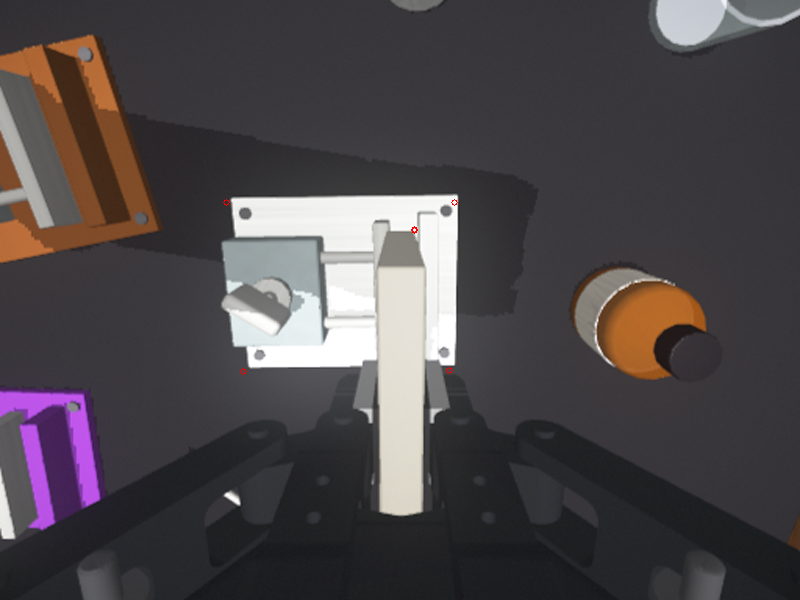

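The cassette hangs straight. Its +y end face has its top corners at (378,267)/(425,267) and its bottom corners at (387,232)/(415,232). The clamp base corners are really at (232,197), (458,195), (455,366) and (247,366), because the w1 picture was taken while the arm was moving. The wing's top runs from about (225,303) to (280,325). I'll refit everything from this static view.

Run:
```python
from h import *
import pickle
from scipy.optimize import least_squares
o,m=pickle.load(open("w4.pkl","rb")); s=512/800
px=np.array([(232,197),(458,195),(455,366),(247,366)])*s
L=np.array([(-.075,.06,.008),(.075,.06,.008),(.075,-.06,.008),(-.075,-.06,.008)])
def W(v,l): return R.from_euler("z",v[2]).apply(l)+[v[0],v[1],0]
r=least_squares(lambda v: np.ravel([proj(p,m) for p in W(v,L)]-px),CL); v=r.x; print("clamp",v,r.fun.round(1))
q=o["tool_rot"]; T=R.from_quat(q[[1,2,3,0]])
pc=np.array([(378,267),(425,267),(387,232),(415,232)])*s
C=np.array([(.05,-.006,0),(.05,.006,0),(.05,-.006,.09),(.05,.006,.09)])  # tool axes x,y,z
f=lambda u:np.ravel([proj(o["eef_pos"]+T.apply(R.from_euler("x",u[3]).apply(c)+u[:3]),m) for c in C]-pc)
r2=least_squares(f,[0,0,.039,0]); u=r2.x; print("cassette in tool",u,r2.fun.round(1))
for h in(.036,.044):
    a,b=[R.from_euler("z",-v[2]).apply(ray(np.array(p)*s,m,h)-[v[0],v[1],0]) for p in((389,224),(419,214))]; print("jaw,fence x",h,a,b)
for p in((225,303),(280,325),(238,286),(262,335),(252,311)): print(R.from_euler("z",-v[2]).apply(ray(np.array(p)*s,m,.082)-[v[0],v[1],0]).round(4))
# tool target
t=W(v,np.array([[.039,0,0]]))[0]-down(v[2]).apply(u*[1,1,0] if len(u)==3 else np.r_[u[:2],0])
for z in(.25,.16): delta(np.r_[t[:2],z],down(v[2]))
```

```text
clamp [ 0.55810297 -0.20827553  0.1582499 ] [-0.7 -0.2  0.7  0.3 -0.4 -0.4  0.4  0.3]
cassette in tool [-4.46441616e-03  3.87434370e-05  4.82766653e-02  8.54660603e-04] [ 0.2  0.2 -0.2  0.2  0.4 -0.4 -0.4 -0.4]
jaw,fence x 0.036 [0.02933102 0.0441721  0.036     ] [0.04753828 0.0500584  0.036     ]
jaw,fence x 0.044 [0.02951052 0.04487797 0.044     ] [0.04720369 0.05059807 0.044     ]
[-0.0574  0.0071  0.082 ]
[-0.0291 -0.0053  0.082 ]
[-0.0496  0.0163  0.082 ]
[-0.0392 -0.011   0.082 ]
[-0.0435  0.0026  0.082 ]
pos [ 0.5931 -0.2005  0.2498] off [ 0.0023  0.0032 -0.0002] ang [ 0.004  0.002 -0.006] deg units; q [ 0.61  0.5  -0.52  1.7   0.29  1.01  0.14] t 6.05
pos [ 0.5931 -0.2005  0.2498] off [0.0024 0.0029 0.0898] ang [ 0.004  0.002 -0.006] deg units; q [ 0.61  0.5  -0.52  1.7   0.29  1.01  0.14] t 6.05
```

>>> drive_tool --deltas '[{"gripper": 255, "offset": [0.002, 0.003, 0.02], "angular": [0, 0, 0]}, {"gripper": 255, "offset": [0.002, 0.003, 0.04], "angular": [0, 0, 0]}, {"gripper": 255, "offset": [0.002, 0.003, 0.055], "angular": [0, 0, 0]}, {"gripper": 255, "offset": [0.002, 0.003, 0.055], "angular": [0, 0, 0]}]'

```text
t: 6.45
eef_pos: [0.5946, -0.1991, 0.1924]
tool_rot: [-0.0, 0.651, 0.759, -0.0]
contact_force: [0.6, -0.1, -2.1]
gripper_width: 0.135
grasp_force: 43.1
```

>>> drive_tool --deltas '[{"gripper": 255, "offset": [0, 0, 0.01], "angular": [0, 0, 0]}, {"gripper": 255, "offset": [0, 0, 0.02], "angular": [0, 0, 0]}, {"gripper": 255, "offset": [0, 0, 0.03], "angular": [0, 0, 0]}, {"gripper": 255, "offset": [0, 0, 0.04], "angular": [0, 0, 0]}, {"gripper": 255, "offset": [0, 0, 0.04], "angular": [0, 0, 0]}]'

```text
t: 6.95
eef_pos: [0.5951, -0.2002, 0.1525]
tool_rot: [0.0, 0.652, 0.758, -0.0]
contact_force: [-0.6, 0.3, -1.8]
gripper_width: 0.135
grasp_force: 43.1
```

```bash
sed -i 's/^CL=.*/CL=np.array([0.5581,-0.2083,0.158])/' h.py
python3 - <<'E'
from h import *
o=bot.get_obs(); print(o["eef_pos"],o["contact_force"],o["torque"],o["gripper_width"])
im=optics.read_camera("wrist"); cv2.imwrite("pics/w5.png",cv2.resize(im,(800,600),interpolation=cv2.INTER_CUBIC))
E
```

```text
[ 0.59505861 -0.20022077  0.15249088] [-0.63250201  0.29563812 -1.79856612] [0.06909171 0.04811026 0.0224553 ] 0.13508890850538466
```

View pics/w5.png

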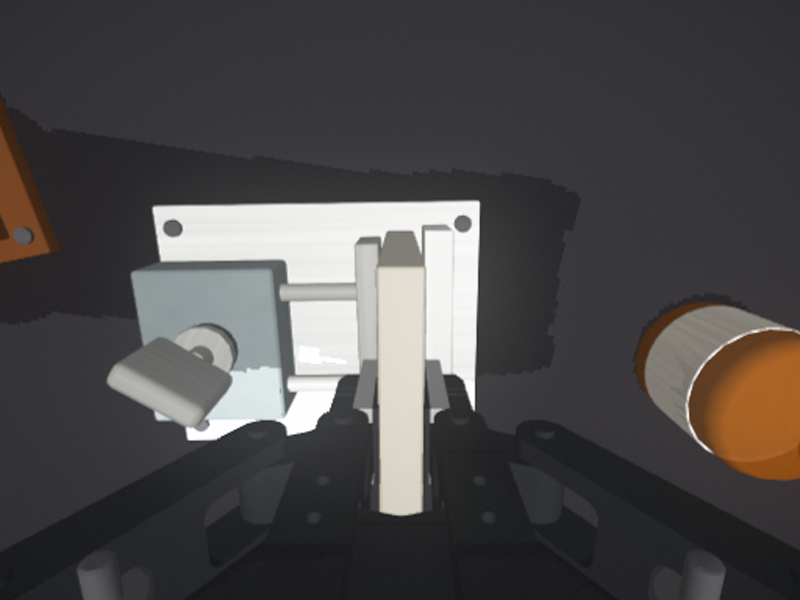

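The cassette is in the slot between jaw (382) and fence (423) with no contact yet. I'll lower it until it touches.

>>> drive_tool --deltas '[{"gripper": 255, "offset": [0, 0, 0.003], "angular": [0, 0, 0]}, {"gripper": 255, "offset": [0, 0, 0.005], "angular": [0, 0, 0]}, {"gripper": 255, "offset": [0, 0, 0.006], "angular": [0, 0, 0]}, {"gripper": 255, "offset": [0, 0, 0.006], "angular": [0, 0, 0]}]'

```text
t: 7.4
eef_pos: [0.5961, -0.2003, 0.1483]
tool_rot: [0.002, 0.652, 0.758, 0.0]
contact_force: [-0.2, 0.0, -1.9]
gripper_width: 0.134
grasp_force: 43.1
```

>>> drive_tool --deltas '[{"gripper": 255, "offset": [0, 0, 0.002], "angular": [0, 0, 0]}, {"gripper": 255, "offset": [0, 0, 0.003], "angular": [0, 0, 0]}, {"gripper": 255, "offset": [0, 0, 0.003], "angular": [0, 0, 0]}]'

```text
t: 7.7
eef_pos: [0.5959, -0.2003, 0.1451]
tool_rot: [0.001, 0.652, 0.758, 0.0]
contact_force: [0.1, 0.7, -2.7]
gripper_width: 0.131
grasp_force: 43.1
```

>>> drive_tool --deltas '[{"gripper": 255, "offset": [0, 0, 0.002], "angular": [0, 0, 0]}, {"gripper": 255, "offset": [0, 0, 0.003], "angular": [0, 0, 0]}, {"gripper": 255, "offset": [0, 0, 0.003], "angular": [0, 0, 0]}]'

```text
t: 8.0
eef_pos: [0.5959, -0.2003, 0.1421]
tool_rot: [0.001, 0.652, 0.758, 0.0]
contact_force: [0.2, -0.3, -1.3]
gripper_width: 0.136
grasp_force: 43.1
```

>>> drive_tool --deltas '[{"gripper": 255, "offset": [0, 0, 0.001], "angular": [0, 0, 0]}, {"gripper": 255, "offset": [0, 0, 0.002], "angular": [0, 0, 0]}, {"gripper": 255, "offset": [0, 0, 0.002], "angular": [0, 0, 0]}]'

```text
t: 8.3
eef_pos: [0.596, -0.2004, 0.1402]
tool_rot: [0.001, 0.652, 0.758, 0.0]
contact_force: [-1.0, 0.5, -1.3]
gripper_width: 0.132
grasp_force: 43.1
```

>>> drive_tool --deltas '[{"gripper": 255, "offset": [0, 0, 0.001], "angular": [0, 0, 0]}, {"gripper": 255, "offset": [0, 0, 0.002], "angular": [0, 0, 0]}, {"gripper": 255, "offset": [0, 0, 0.002], "angular": [0, 0, 0]}]'

```text
t: 8.6
eef_pos: [0.596, -0.2003, 0.1381]
tool_rot: [0.001, 0.652, 0.758, 0.0]
contact_force: [0.1, 0.1, -2.2]
gripper_width: 0.135
grasp_force: 43.1
```

>>> drive_tool --deltas '[{"gripper": 255, "offset": [0, 0, 0.001], "angular": [0, 0, 0]}, {"gripper": 255, "offset": [0, 0, 0.002], "angular": [0, 0, 0]}, {"gripper": 255, "offset": [0, 0, 0.002], "angular": [0, 0, 0]}]'

```text
t: 8.9
eef_pos: [0.596, -0.2003, 0.1361]
tool_rot: [0.001, 0.652, 0.758, 0.0]
contact_force: [-0.5, 0.3, -1.7]
gripper_width: 0.131
grasp_force: 43.1
```

>>> drive_tool --deltas '[{"gripper": 255, "offset": [0, 0, 0.001], "angular": [0, 0, 0]}, {"gripper": 255, "offset": [0, 0, 0.002], "angular": [0, 0, 0]}, {"gripper": 255, "offset": [0, 0, 0.002], "angular": [0, 0, 0]}]'

```text
t: 9.2
eef_pos: [0.5963, -0.2005, 0.1351]
tool_rot: [0.002, 0.652, 0.758, 0.0]
contact_force: [-1.1, -0.2, 4.2]
gripper_width: 0.133
grasp_force: 44.0
```

>>> drive_tool --deltas '[{"gripper": 255, "offset": [0, 0, 0.001], "angular": [0, 0, 0]}, {"gripper": 255, "offset": [0, 0, 0.002], "angular": [0, 0, 0]}, {"gripper": 255, "offset": [0, 0, 0.002], "angular": [0, 0, 0]}]'

```text
t: 9.5
eef_pos: [0.5965, -0.2007, 0.1349]
tool_rot: [0.002, 0.652, 0.758, 0.0]
contact_force: [-6.7, 0.1, 18.8]
gripper_width: 0.137
grasp_force: 46.1
```

Floor contact at z≈0.135. I'll relieve the push and open.

>>> drive_tool --deltas '[{"gripper": 255, "offset": [0, 0, -0.003], "angular": [0, 0, 0]}, {"gripper": 255, "offset": [0, 0, -0.003], "angular": [0, 0, 0]}, {"gripper": 130, "offset": [0, 0, -0.003], "angular": [0, 0, 0]}, {"gripper": 130, "offset": [0, 0, -0.003], "angular": [0, 0, 0]}, {"gripper": 130, "offset": [0, 0, -0.003], "angular": [0, 0, 0]}]'

```text
t: 10.0
eef_pos: [0.5961, -0.2003, 0.1351]
tool_rot: [0.001, 0.652, 0.758, 0.0]
contact_force: [0.2, 1.1, -0.0]
gripper_width: 0.491
grasp_force: 0.0
```

>>> drive_tool --deltas '[{"gripper": 130, "offset": [0, 0, 0], "angular": [0, 0, 0]}, {"gripper": 130, "offset": [0, 0, 0], "angular": [0, 0, 0]}, {"gripper": 130, "offset": [0, 0, -0.03], "angular": [0, 0, 0]}, {"gripper": 130, "offset": [0, 0, -0.08], "angular": [0, 0, 0]}, {"gripper": 130, "offset": [0, 0, -0.12], "angular": [0, 0, 0]}]'

```text
t: 10.5
eef_pos: [0.5959, -0.2, 0.2573]
tool_rot: [0.002, 0.652, 0.758, 0.001]
contact_force: [0.6, -0.0, 0.4]
gripper_width: 0.492
grasp_force: 0.0
```

Run:
```python
from h import *
print(bot.get_obs()["gripper_width"],bot.get_obs()["q"])
c=R.from_euler("z",CL[2])
p=c.apply([-.045,0,0])+[CL[0],CL[1],.25]
# wing heading = yaw - s ; closing = wing +90deg
for s in(.7,): delta(p,down(CL[2]-s+np.pi/2))
```

```text
0.4917610903163431 [ 0.61117662  0.49812603 -0.52659262  1.69171881  0.28542275  1.02519539
  0.13927785]
pos [ 0.5959 -0.2     0.2573] off [-0.0028 -0.0836  0.007 ] ang [ 0.003  0.004 -1.118] deg units; q [ 0.61  0.5  -0.53  1.69  0.29  1.03  0.14] t 10.5
```

Released and clear. I'll move over the thumbscrew, turning towards the wing, and look.

>>> drive_tool --deltas '[{"gripper": 130, "offset": [-0.003, -0.084, -0.02], "angular": [0, 0, -1.0]}, {"gripper": 130, "offset": [-0.003, -0.084, -0.02], "angular": [0, 0, -1.0]}, {"gripper": 130, "offset": [-0.003, -0.084, -0.02], "angular": [0, 0, -1.0]}, {"gripper": 130, "offset": [-0.003, -0.084, -0.02], "angular": [0, 0, -1.0]}, {"gripper": 130, "offset": [-0.003, -0.084, -0.02], "angular": [0, 0, -1.0]}]'

```text
t: 11.0
eef_pos: [0.5127, -0.216, 0.2755]
tool_rot: [0.002, 0.326, 0.945, -0.0]
contact_force: [0.3, -0.8, 0.1]
gripper_width: 0.488
grasp_force: 0.0
```

>>> drive_tool --deltas '[{"gripper": 130, "offset": [0, 0, 0], "angular": [0, 0, -0.2]}, {"gripper": 130, "offset": [0, 0, 0], "angular": [0, 0, -0.2]}, {"gripper": 130, "offset": [0, 0, 0], "angular": [0, 0, -0.2]}]'

```text
t: 11.3
eef_pos: [0.513, -0.2158, 0.2751]
tool_rot: [0.002, 0.256, 0.967, -0.0]
contact_force: [1.0, 0.3, 0.2]
gripper_width: 0.492
grasp_force: 0.0
```

Run:
```python
from h import *
import pickle
o=bot.get_obs(); m=optics.camera_model("wrist"); im=optics.read_camera("wrist")
pickle.dump((o,m),open("w6.pkl","wb"))
im=cv2.resize(im,(800,600),interpolation=cv2.INTER_CUBIC)
c=R.from_euler("z",CL[2])
for l in [(-.075,.06,.008),(.075,.06,.008),(-.045,0,.082),(-.045,0,.050)]:
    p=proj(c.apply(l)+[CL[0],CL[1],0],m)*800/512; print(l,p.round()); cv2.circle(im,tuple(int(k) for k in p),3,(0,0,255),1)
cv2.imwrite("pics/w6.png",im); print(o["eef_pos"],o["q"])
```

```text
(-0.075, 0.06, 0.008) [440. 190.]
(0.075, 0.06, 0.008) [558. 346.]
(-0.045, 0, 0.082) [401. 299.]
(-0.045, 0, 0.05) [401. 287.]
[ 0.51299291 -0.21576914  0.27505574] [ 0.87506794  0.40793269 -0.74408813  1.83529881  0.32174362  1.01907268
  1.05497305]
```

View pics/w6.png

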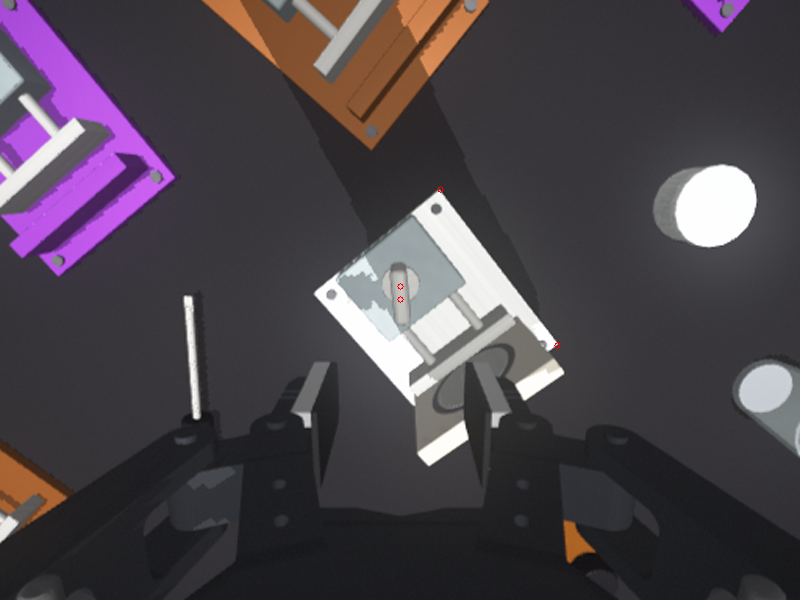

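The wing's top runs from (399,265) to (402,322), nearly along tool x and on the predicted axis at (401,299). The cassette stands in the slot. I'll descend and pinch the wing.

>>> drive_tool --deltas '[{"gripper": 130, "offset": [0, 0, 0.05], "angular": [0, 0, -0.06]}, {"gripper": 130, "offset": [0, 0, 0.1], "angular": [0, 0, -0.06]}, {"gripper": 130, "offset": [0, 0, 0.14], "angular": [0, 0, -0.06]}, {"gripper": 130, "offset": [0, 0, 0.15], "angular": [0, 0, -0.06]}, {"gripper": 130, "offset": [0, 0, 0.15], "angular": [0, 0, -0.06]}]'

```text
t: 11.85
eef_pos: [0.5131, -0.2155, 0.1242]
tool_rot: [0.0, 0.231, 0.973, -0.0]
contact_force: [-0.3, -0.1, 0.4]
gripper_width: 0.494
grasp_force: 0.0
```

>>> drive_tool --deltas '[{"gripper": 255, "offset": [0, 0, 0], "angular": [0, 0, 0]}, {"gripper": 255, "offset": [0, 0, 0], "angular": [0, 0, 0]}, {"gripper": 255, "offset": [0, 0, 0], "angular": [0, 0, 0]}, {"gripper": 255, "offset": [0, 0, 0], "angular": [0, 0, 0]}, {"gripper": 255, "offset": [0, 0, 0], "angular": [0, 0, 0]}]' --grip_force 40

```text
t: 12.35
eef_pos: [0.5144, -0.2169, 0.1275]
tool_rot: [0.003, 0.232, 0.973, -0.001]
contact_force: [-2.2, -0.7, 6.8]
gripper_width: 0.107
grasp_force: 41.0
```

>>> drive_tool --deltas '[{"gripper": 255, "offset": [0, 0, 0], "angular": [0, 0, 0.19]}, {"gripper": 255, "offset": [0, 0, 0], "angular": [0, 0, 0.38]}, {"gripper": 255, "offset": [0, 0, 0], "angular": [0, 0, 0.57]}, {"gripper": 255, "offset": [0, 0, 0], "angular": [0, 0, 0.76]}, {"gripper": 255, "offset": [0, 0, 0], "angular": [0, 0, 0.95]}]'

```text
t: 12.85
eef_pos: [0.5138, -0.2175, 0.1275]
tool_rot: [0.003, 0.573, 0.82, -0.0]
contact_force: [-4.1, -2.3, 6.2]
gripper_width: 0.11
grasp_force: 41.1
```

```bash
cat >> h.py <<'E'
def scr():
    o=bot.get_obs(); x=rot().apply([1,0,0]); h=np.arctan2(x[1],x[0])
    print("t",round(o["t"],2),"s mod pi",((CL[2]-h)%np.pi).round(3),"q",o["q"].round(2),"F",o["contact_force"].round(1),"M",o["torque"].round(2),"w",round(o["gripper_width"],3))
E
python3 -c "
from h import *
scr()"
```

```text
t 12.85 s mod pi 1.378 q [ 0.65  0.56 -0.46  1.95  0.37  0.71  0.31] F [-4.1 -2.3  6.2] M [-0.59  0.86 -0.  ] w 0.11
```

>>> drive_tool --deltas '[{"gripper": 255, "offset": [0, 0, 0], "angular": [0, 0, 0.19]}, {"gripper": 255, "offset": [0, 0, 0], "angular": [0, 0, 0.38]}, {"gripper": 255, "offset": [0, 0, 0], "angular": [0, 0, 0.57]}, {"gripper": 255, "offset": [0, 0, 0], "angular": [0, 0, 0.76]}, {"gripper": 255, "offset": [0, 0, 0], "angular": [0, 0, 0.95]}]'

```text
t: 13.35
eef_pos: [0.513, -0.2176, 0.1274]
tool_rot: [0.002, 0.832, 0.554, 0.0]
contact_force: [-6.3, -2.8, 9.8]
gripper_width: 0.112
grasp_force: 41.6
```

>>> drive_tool --deltas '[{"gripper": 255, "offset": [0, 0, 0], "angular": [0, 0, 0.19]}, {"gripper": 255, "offset": [0, 0, 0], "angular": [0, 0, 0.38]}, {"gripper": 255, "offset": [0, 0, 0], "angular": [0, 0, 0.57]}, {"gripper": 255, "offset": [0, 0, 0], "angular": [0, 0, 0.76]}, {"gripper": 255, "offset": [0, 0, 0], "angular": [0, 0, 0.95]}]'

```text
t: 13.85
eef_pos: [0.5123, -0.217, 0.1274]
tool_rot: [0.001, 0.977, 0.213, 0.001]
contact_force: [-7.9, -0.5, 13.0]
gripper_width: 0.115
grasp_force: 42.1
```

```bash
python3 -c "
from h import *
scr()"
```

```text
t 13.85 s mod pi 2.87 q [ 0.35  0.52 -0.08  1.97  0.07  0.65 -0.92] F [-7.9 -0.5 13. ] M [-0.26  2.17  0.1 ] w 0.115
```

>>> drive_tool --deltas '[{"gripper": 255, "offset": [-0.001, 0, -0.002], "angular": [0, 0, 0.19]}, {"gripper": 255, "offset": [-0.001, 0, -0.002], "angular": [0, 0, 0.38]}, {"gripper": 255, "offset": [-0.001, 0, -0.002], "angular": [0, 0, 0.57]}, {"gripper": 255, "offset": [-0.001, 0, -0.002], "angular": [0, 0, 0.76]}, {"gripper": 255, "offset": [-0.001, 0, -0.002], "angular": [0, 0, 0.95]}]'

```text
t: 14.35
eef_pos: [0.5121, -0.2162, 0.1276]
tool_rot: [0.0, 0.988, -0.157, 0.001]
contact_force: [0.7, -1.0, -7.8]
gripper_width: 0.106
grasp_force: 41.7
```

>>> drive_tool --deltas '[{"gripper": 255, "offset": [0, 0, 0], "angular": [0, 0, 0.19]}, {"gripper": 255, "offset": [0, 0, 0], "angular": [0, 0, 0.38]}, {"gripper": 255, "offset": [0, 0, 0], "angular": [0, 0, 0.57]}, {"gripper": 255, "offset": [0, 0, 0], "angular": [0, 0, 0.76]}, {"gripper": 255, "offset": [0, 0, 0], "angular": [0, 0, 0.95]}]'

```text
t: 14.85
eef_pos: [0.5126, -0.2155, 0.1276]
tool_rot: [-0.001, 0.863, -0.506, 0.001]
contact_force: [1.2, -0.5, -7.3]
gripper_width: 0.109
grasp_force: 41.7
```

```bash
python3 -c "
from h import *
scr()"
```

```text
t 14.85 s mod pi 1.219 q [ 0.05  0.53  0.3   2.   -0.26  0.65 -2.11] F [ 1.2 -0.5 -7.3] M [0.15 0.2  0.05] w 0.109
```

>>> drive_tool --deltas '[{"gripper": 255, "offset": [0, 0, 0], "angular": [0, 0, 0.1]}, {"gripper": 255, "offset": [0, 0, 0], "angular": [0, 0, 0.2]}, {"gripper": 255, "offset": [0, 0, 0], "angular": [0, 0, 0.25]}, {"gripper": 255, "offset": [0, 0, 0], "angular": [0, 0, 0.25]}]'

```text
t: 15.25
eef_pos: [0.5128, -0.2154, 0.1276]
tool_rot: [-0.001, 0.811, -0.584, 0.001]
contact_force: [-0.3, 0.1, -2.9]
gripper_width: 0.106
grasp_force: 53.1
```

```bash
python3 -c "
from h import *
scr()"
```

```text
t 15.25 s mod pi 1.406 q [ 0.01  0.54  0.35  2.   -0.3   0.65 -2.26] F [-0.3  0.1 -2.9] M [0.27 0.3  0.94] w 0.106
```

Torque about z jumped to 0.94 N m, so the screw is seated. I'll hold briefly, then back off.

>>> drive_tool --deltas '[{"gripper": 255, "offset": [0, 0, 0], "angular": [0, 0, 0.05]}, {"gripper": 255, "offset": [0, 0, 0], "angular": [0, 0, 0.05]}, {"gripper": 255, "offset": [0, 0, 0], "angular": [0, 0, 0.05]}]'

```text
t: 15.55
eef_pos: [0.5129, -0.2154, 0.1276]
tool_rot: [-0.001, 0.8, -0.6, 0.001]
contact_force: [-1.1, 3.1, 2.3]
gripper_width: 0.109
grasp_force: 70.2
```

>>> drive_tool --deltas '[{"gripper": 255, "offset": [0, 0, 0], "angular": [0, 0, -0.19]}, {"gripper": 255, "offset": [0, 0, 0], "angular": [0, 0, -0.38]}, {"gripper": 255, "offset": [0, 0, 0], "angular": [0, 0, -0.57]}, {"gripper": 255, "offset": [0, 0, 0], "angular": [0, 0, -0.76]}, {"gripper": 255, "offset": [0, 0, 0], "angular": [0, 0, -0.95]}]'

```text
t: 16.05
eef_pos: [0.5122, -0.216, 0.1275]
tool_rot: [-0.0, 0.964, -0.267, 0.001]
contact_force: [-3.4, 3.1, 0.7]
gripper_width: 0.106
grasp_force: 42.9
```

>>> drive_tool --deltas '[{"gripper": 255, "offset": [0, 0, 0], "angular": [0, 0, -0.19]}, {"gripper": 255, "offset": [0, 0, 0], "angular": [0, 0, -0.38]}, {"gripper": 255, "offset": [0, 0, 0], "angular": [0, 0, -0.57]}, {"gripper": 255, "offset": [0, 0, 0], "angular": [0, 0, -0.76]}, {"gripper": 255, "offset": [0, 0, 0], "angular": [0, 0, -0.95]}]'

```text
t: 16.55
eef_pos: [0.512, -0.2169, 0.1275]
tool_rot: [0.001, 0.995, 0.102, 0.001]
contact_force: [-1.9, 0.9, 0.3]
gripper_width: 0.107
grasp_force: 42.7
```

```bash
python3 -c "
from h import *
scr()"
```

```text
t 16.55 s mod pi 3.095 q [ 0.31  0.51 -0.03  1.98  0.02  0.65 -1.1 ] F [-1.9  0.9  0.3] M [ 0.07  0.71 -0.1 ] w 0.107
```

>>> drive_tool --deltas '[{"gripper": 255, "offset": [0, 0, 0], "angular": [0, 0, -0.1]}, {"gripper": 255, "offset": [0, 0, 0], "angular": [0, 0, -0.17]}, {"gripper": 255, "offset": [0, 0, 0], "angular": [0, 0, -0.17]}, {"gripper": 255, "offset": [0, 0, 0], "angular": [0, 0, -0.17]}, {"gripper": 255, "offset": [0, 0, 0], "angular": [0, 0, -0.17]}]'

```text
t: 17.05
eef_pos: [0.5122, -0.217, 0.1275]
tool_rot: [0.001, 0.986, 0.165, 0.001]
contact_force: [-4.6, -1.1, 6.3]
gripper_width: 0.11
grasp_force: 43.6
```

```bash
python3 -c "
from h import *
scr()
a=optics.read_camera('scene')[130:250,160:280]; b=optics.read_camera('wrist')
cv2.imwrite('pics/end.png',np.hstack([cv2.resize(a,(384,384),interpolation=cv2.INTER_CUBIC),cv2.resize(b,(416,384))]))
print(bot.get_obs()['grasp_force'],bot.get_obs()['joint_vel'].round(3))"
```

```text
t 17.05 s mod pi 2.967 q [ 0.34  0.52 -0.06  1.98  0.05  0.65 -1.  ] F [-4.6 -1.1  6.3] M [-0.13  1.24 -0.05] w 0.11
43.60061824321747 [-0.002  0.     0.     0.002  0.     0.    -0.   ]
```

View pics/end.png

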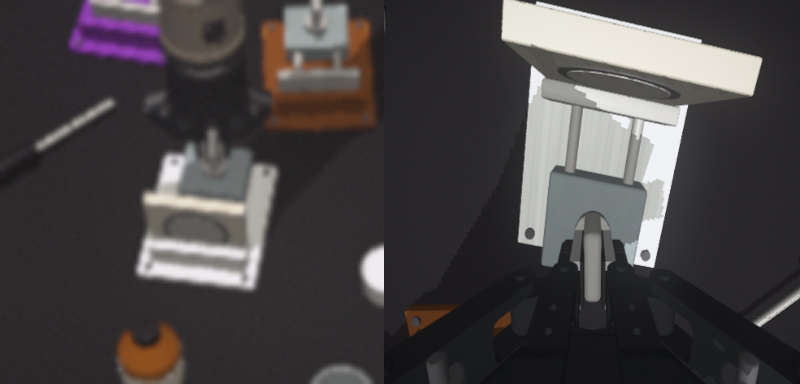

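The cassette stands upright in the slot, at (195,225) in the left half and along the top of the right half. The wing is pinched at (593,270), at about 2.95 rad.

```bash
python3 -c "
from station import bot
print(bot.hand_in())"
```

```text
the job is handed in; nothing more can be done
None
```

I handed the job in at about 17 s; no verdict came back. The cassette stands let go in the slot, the thumbscrew was turned until it seated, then backed off to about 2.95 rad (estimated from the tool's heading), and it is still gripped.

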